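# Plug the open outlets and hold the vacuum tester on a PVC manifold

### The job

Get this PVC manifold under vacuum test: push one of the spare small rubber plugs fully home in each outlet that is still open (the oversize plug does not fit). Then lift the hand-held vacuum tester out of its cradle and set its soft cup centred and square on the flat face of the leaning test port, pressing lightly so that its bellows gives, and finish while still holding it there. Do not disturb the other goods on the counter.

Things in the scene. Friction and masses are not known exactly. Their poses are not given: they have to be found in the camera images.
- manifold: fixed off-white PVC manifold on a plywood board 120 x 370 x 18 mm. Origin on the counter under the header; y along the 32 mm header pipe (axis 50 mm up), z up, x away from the robot (turned up to 0.2 rad). Four tee outlets in a row along y, 66 mm apart, open upwards; any two are open (dark bores), two hold plugs. The test port's elbow stands at the -y end, 82 mm beyond outlet3
- outlet0 (a point): middle of the mouth of outlet 0, at rim height, z up; a plug that is home has its origin here, its flange resting on the rim. Rims are 44 mm wide, 110 mm above the counter; bores 32 mm wide, 22 mm deep to the stop. outlet0 is farthest from the test port, outlet3 nearest
- outlet1 (a point): middle of the mouth of outlet 1, at rim height, z up; a plug that is home has its origin here, its flange resting on the rim
- outlet2 (a point): middle of the mouth of outlet 2, at rim height, z up; a plug that is home has its origin here, its flange resting on the rim
- outlet3 (a point): middle of the mouth of outlet 3, at rim height, z up; a plug that is home has its origin here, its flange resting on the rim
- plug_a: black rubber test plug, 45 g, one of four alike; starts in an outlet. Origin: middle of the flange's underside, z to the knob. Below it a taper 22 mm long, 28.6 mm wide at the flange, 23 mm at the foot; above it the flange, 38 mm wide, 5 mm thick, then a grey round knob, 20 mm wide, 26 mm tall
- plug_b: rubber test plug like plug_a, same sizes and origin; starts in an outlet
- plug_c: rubber test plug like plug_a, same sizes and origin; a spare, starts standing on its foot on the counter (origin 22 mm up), knob up, ahead of the robot to its left
- plug_d: rubber test plug like plug_a, same sizes and origin; a spare, starts standing on its foot on the counter (origin 22 mm up), knob up, ahead of the robot to its left
- port: PVC elbow at the manifold's end that carries the test port: a round stub up to 41 mm across, 32 to 38 mm at its end, leaning towards the robot by 11 to 37 degrees from upright. It swivels about the header's axis, but so stiffly (about 4 N m) that it does not turn in use. Origin on the header's axis; z along the stub, outwards
- port_face (a point): middle of the flat end face of the test port (38 mm across, with a small valve hole, 5 mm wide, in a brass bush 15 mm across in its middle), 68 mm from the origin of port; z points straight out of the face: the tester's z must lie along it
- tester: cordless vacuum tester, 160 mm long, 0.28 kg, upright in its cradle. Origin: middle of the free cup's lip at its lower end (5 mm above the counter at the start), z up along the tool. Square housing 36 x 36 mm, sides along its x and y, from 45 to 160 mm above the origin, rubber grip on its top 57 mm; a gauge 25 mm wide stands out 4.5 mm on its -x side at 87 mm. Below: neck and bellows cup
- cup_lip (a point): middle of the lip of the black rubber bellows cup, 24 mm across and 20 mm long; it is sprung along the tester's z: it gives up to 12 mm, at about 0.5 N at first touch and 0.5 N more per mm (6.5 N when fully squeezed, rigid beyond)
- cradle: fixed black cradle of the tester, 64 x 64 mm, 66 mm tall, origin under its middle; the housing's shoulder rests on a ledge 50 mm up, in a 40 mm square recess 16 mm deep; the cup hangs in the 28 mm square well below. Turned with the tester by up to 0.6 rad. Lift the tester straight up 70 mm to clear it
- plug_big: oversize rubber plug of the same form as plug_a, 61 mm flange, 85 mm tall; origin under its flange, 35 mm above the counter. Fits no outlet. Bystander: leave it alone.
- loose_tee: loose off-white PVC tee, 94 mm long, 41 mm across, lying on the counter; origin underneath. Bystander: leave it alone.
- cement: white jar of pipe cement, 60 mm across, 120 mm tall, origin underneath. Bystander: leave it alone.
Not all that is in view belongs to the job. Leave any blue look-alike of the plug_d alone.

How it is judged:
On the way, in this order (a step that is already met when the one before it is completed fails the run):
1. a plug sits fully home in each of the four outlets (((distance between plug_a and outlet0 below 0.004 m and angle between plug_a's own z axis and vertical below 0.08 rad) or (distance between plug_b and outlet0 below 0.004 m and angle between plug_b's own z axis and vertical below 0.08 rad) or (distance between plug_c and outlet0 below 0.004 m and angle between plug_c's own z axis and vertical below 0.08 rad) or (distance between plug_d and outlet0 below 0.004 m and angle between plug_d's own z axis and vertical below 0.08 rad)) and ((distance between plug_a and outlet1 below 0.004 m and angle between plug_a's own z axis and vertical below 0.08 rad) or (distance between plug_b and outlet1 below 0.004 m and angle between plug_b's own z axis and vertical below 0.08 rad) or (distance between plug_c and outlet1 below 0.004 m and angle between plug_c's own z axis and vertical below 0.08 rad) or (distance between plug_d and outlet1 below 0.004 m and angle between plug_d's own z axis and vertical below 0.08 rad)) and ((distance between plug_a and outlet2 below 0.004 m and angle between plug_a's own z axis and vertical below 0.08 rad) or (distance between plug_b and outlet2 below 0.004 m and angle between plug_b's own z axis and vertical below 0.08 rad) or (distance between plug_c and outlet2 below 0.004 m and angle between plug_c's own z axis and vertical below 0.08 rad) or (distance between plug_d and outlet2 below 0.004 m and angle between plug_d's own z axis and vertical below 0.08 rad)) and ((distance between plug_a and outlet3 below 0.004 m and angle between plug_a's own z axis and vertical below 0.08 rad) or (distance between plug_b and outlet3 below 0.004 m and angle between plug_b's own z axis and vertical below 0.08 rad) or (distance between plug_c and outlet3 below 0.004 m and angle between plug_c's own z axis and vertical below 0.08 rad) or (distance between plug_d and outlet3 below 0.004 m and angle between plug_d's own z axis and vertical below 0.08 rad))), for 0.3 s.
2. then the tester's cup is held on the test port: centred, square and lightly pressed (distance between cup_lip and port_face below 0.007 m and angle between the z axis of tester and the z axis of port_face, either way round below 0.15 rad and contact force between tester and port between 1.5 and 10 N), for 0.5 s.
At the end, for the whole second after the job is handed in: A plug is fully home in all four outlets (within 4 mm, upright within 4.5 degrees). The fingers hold the tester still, out of its cradle, its cup lip within 7 mm of the middle of the port face, axis within 8.5 degrees of square, pressing with 1.5 to 10 N (all of step 1 and all of step 2 and contact force between the fingers and tester above 2 N and contact force between tester and cradle below 0.5 N and linear speed of tester below 0.03 m/s and contact force between the fingers and plug_a below 0.5 N and contact force between the fingers and plug_b below 0.5 N and contact force between the fingers and plug_c below 0.5 N and contact force between the fingers and plug_d below 0.5 N); the arm keeps its last pose, push and grip.
It fails at once if the test port is rammed: pressed by the tester with more than 20 N (contact force between tester and port above 20 N).
It fails at once if plug_big is shifted by more than 30 mm or knocked over (distance of plug_big from where it was at the start of the episode above 0.03 m or angle between plug_big's own z axis and vertical above 0.5 rad).
It fails at once if loose_tee is shifted by more than 30 mm or knocked over (distance of loose_tee from where it was at the start of the episode above 0.03 m or angle between loose_tee's own z axis and vertical above 0.5 rad).
It fails at once if cement is shifted by more than 30 mm or knocked over (distance of cement from where it was at the start of the episode above 0.03 m or angle between cement's own z axis and vertical above 0.5 rad).
It also fails if it takes over 69 s, if anything falls off the work surface, if the arm or the gripper's body presses on something with over 40 N, if the wrist force passes 120 N, or if a joint passes its speed limit or range.

### The arm

A 7-joint arm with a two-finger parallel gripper is mounted at the origin on the work surface. World frame = base frame: x ahead of the robot, y to its left, z up, the work surface at z = 0. Lengths are in m, angles in rad, forces in N, time in s.
With the tool pointing down it reaches from about 0.425 to 0.825 m from the base axis. Payload 3.6 kg.
Tool frame: the origin (TCP) lies on the centre line of the jaws, within the pads' length; the fingertips stand 17 mm ahead of it and the grasp point (between the pads) lies 2 mm behind it; z points along the fingers, y is the line along which they close (so a half turn about z gives the same grasp; the last joint's range is limited). The gripper opens to 85 mm and grips with 20 to 120 N. Pads are 22 mm wide; open, the fingers measure 114 mm over their backs; the gripper's body (76 mm by 85 mm) begins 54 mm behind the grasp point. The pads swing forward as they close: fully open they stand 13 mm farther back than shut.
Start: joints at [-1.367, 0.615, -0.013, 1.423, 0.008, 1.103, -0.04], TCP at [0.148, 0.633, 0.248] pointing down, gripper open.
Joint ranges: [-3.12, 3.12], [-0.3, 2.06], [-1.34, 1.32], [0.26, 2.42], [-1.36, 4.5], [0.01, 1.98], [-2.84, 2.84]. Speed limits (rad/s): [2.79, 2.79, 3.14, 3.14, 3.14, 3.14, 3.14].

### API

Orientations are given as a unit quaternion [x, y, z, w].
In Python, from workcell import manip, jaws, snapshot, order gives the robot as it stands. Calls block until the motion is done:
- manip.goto(position, orientation): joint-space move of the TCP to a pose.
- manip.servo_line(position, attitude=None, rate=0.15): straight line of the TCP; attitude=None keeps the orientation; rate is the mean speed in m/s.
- manip.movej(angles): joint-space move.
- jaws.release() and jaws.grab(newtons=None): open the fingers fully, or close them until they stop; newtons is the grip in N (None keeps the last).
- manip.pause(seconds).
- manip.ik(position, orientation): joint angles nearest the present ones, or None.
- manip.state(): the state.
- snapshot(name): name is "scene" or "side" or "wrist"; returns a dict with "image" (384x512x3 uint8, red, green, blue), "vfov" (degrees; the focal length in pixels is half the picture's height over the tangent of half this angle, whatever the lens; pixels are square), "cx", "cy" (the principal point, pixels), "k1" (the pictures are not rectified: a ray, as slopes to the right and down, at radius r is drawn at 1 + k1 r^2 times it, then the intrinsics apply), "xyz" and "orientation" of the camera in the world. Camera axes: x right, y up, looking along -z (the intrinsics and any distortion apply to the point x, -y, -z); pixel columns grow to the right and rows downward; lengths in m; the calibration is good to about 2 mm. A picture is of the moment at which its call begins. There is no depth.
A pose or a line that the arm cannot do raises manip.MotionError and nothing moves.
- order.finish_job(): hands the job in; it is judged then, once.
The state is a dict: "time": time; "joint_pos": joint angles; "qvel": joint speeds; "joint_torque": joint torques, N m; "ee_pos": TCP position; "eef_rot": TCP orientation; "ft_force": force on the tool from outside, world axes, zero at the start; "ft_torque": the same for the moment, N m; "width": finger opening in m; "finger_force": force on a finger pad.
Only numpy, scipy, OpenCV 4.12 (cv2) and the standard library are available. Lean on these libraries where they do the work, as an engineer would, in place of code of your own. Each camera call takes 0.05 s, during which the arm holds its last target. There are 200 camera calls.

## Working session

There is one attempt and no reset: what is moved stays moved. The work goes in short steps, each a Python script; the robot and the scene stay as the last script left them, time stands still between calls to the robot, and variables do not carry over. Pictures are saved under pics/ and viewed, at most 13 in all, crops included, and the job is handed in when it is done.

```bash
mkdir -p pics && ls && cat > h.py <<'E'
import numpy as np, cv2, json
from scipy.spatial.transform import Rotation as R
from workcell import manip, jaws, snapshot, order
def snap(n,fn):
    s=snapshot(n); cv2.imwrite('pics/%s.png'%fn,s['image'][:,:,::-1])
    json.dump({k:(np.asarray(v).tolist()) for k,v in s.items() if k!='image'},open('pics/%s.json'%fn,'w')); return s
def cam(fn):
    s=json.load(open('pics/%s.json'%fn)); f=192/np.tan(np.radians(s['vfov'])/2)
    K=np.array([[f,0,s['cx']],[0,f,s['cy']],[0,0,1.]]); D=np.array([s['k1'],0,0,0,0.])
    return K,D,np.array(s['xyz']),R.from_quat(s['orientation']).as_matrix()@np.diag([1,-1,-1])
def ray(fn,px):
    K,D,c,M=cam(fn); p=cv2.undistortPoints(np.array([[px]],float),K,D)[0,0]
    d=M@np.array([p[0],p[1],1]); return c,d/np.linalg.norm(d)
def onz(fn,px,z):
    c,d=ray(fn,px); return c+d*(z-c[2])/d[2]
def proj(fn,P):
    K,D,c,M=cam(fn); P=np.atleast_2d(P)
    return cv2.projectPoints((P-c)@M,np.zeros(3),np.zeros(3),K,D)[0][:,0]
def tri(obs):
    A=0;b=0
    for fn,px in obs:
        c,d=ray(fn,px); Q=np.eye(3)-np.outer(d,d); A=A+Q; b=b+Q@c
    return np.linalg.solve(A,b)
def down(yaw): # tool z down, tool y at yaw from world y
    return (R.from_euler('z',yaw)*R.from_euler('x',np.pi)).as_quat()
E
python3 - <<'E'
from h import *
for n in ('scene','side','wrist'):
    s=snap(n,n); print(n,s['vfov'],s['cx'],s['cy'],s['k1'],s['xyz'],s['orientation'])
st=manip.state(); print(st['ee_pos'],st['eef_rot'],st['time'],st['width'])
a=[cv2.imread('pics/%s.png'%n) for n in('scene','side')]
cv2.imwrite('pics/both.png',cv2.resize(np.vstack(a),None,fx=.78,fy=.78)) 
cv2.imwrite('pics/scene_x.png',cv2.resize(a[0],(800,600),interpolation=cv2.INTER_CUBIC))
cv2.imwrite('pics/side_x.png',cv2.resize(a[1],(800,600),interpolation=cv2.INTER_CUBIC))
E
```

```text
pics
scene 46.619811291114054 258.32595695334527 189.29181948514926 -0.1520919350177922 [ 1.17746687 -0.6882392   0.95231949] [0.38157941 0.14770974 0.34138859 0.84618722]
side 42.789745219847 258.97287104360316 193.80954893190287 0.054445963782029004 [0.36664377 0.84873456 0.91354889] [-0.04705865  0.39348754  0.91412003 -0.08565992]
wrist 69.39737795522646 254.36039228600333 192.42423579335255 0.004743943987348695 [0.07020685 0.65016274 0.37113505] [-0.12583204 -0.09826802  0.61353085  0.77336252]
[0.14791716 0.63237476 0.24740637] [ 1.14613850e-01  9.93409616e-01 -9.93190850e-04 -1.16796058e-04] 0.15 0.08556063435064112
```

View pics/scene_x.png

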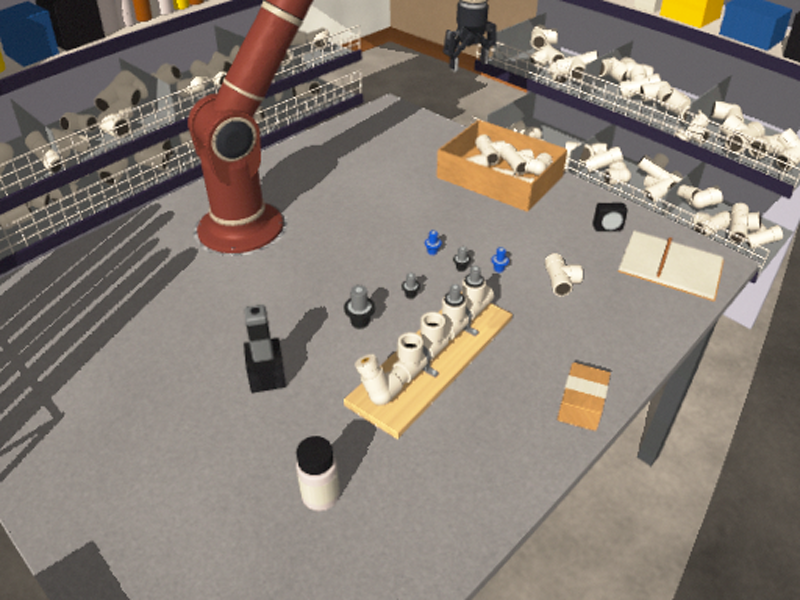

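View pics/side_x.png

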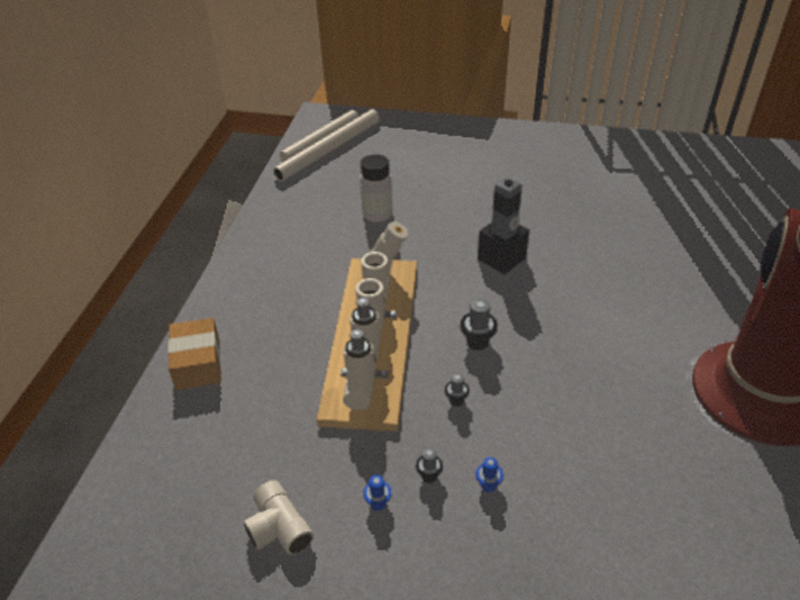

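The first two views show outlets 2 and 3 open: dark bores at scene_x (432,323) and (410,345).

Spare plug candidates in scene_x:
- Black with grey knob: (411,285) and (462,258). These match the description, so they are my choice.
- Blue look-alikes: (433,241) and (500,259). Leave.
- Oversize plug: (359,303). Leave.
- Plugs already in outlets: (455,297) and (475,278).

Next, close crops.

```bash
python3 - <<'E'
import cv2,numpy as np
def crop(fn,x,y,w,h,k,out):
    a=cv2.imread('pics/%s.png'%fn)[y:y+h,x:x+w]; a=cv2.resize(a,None,fx=k,fy=k,interpolation=cv2.INTER_CUBIC)
    a=cv2.convertScaleAbs(a,alpha=1.3,beta=15)
    for i in range((x+9)//10*10,x+w,10):
        u=int((i+.5-x)*k); cv2.line(a,(u,0),(u,6 if i%50 else 14),(0,255,255),1); 
        if i%20==0: cv2.putText(a,str(i),(u-10,24),0,.35,(0,255,255),1)
    for i in range((y+9)//10*10,y+h,10):
        v=int((i+.5-y)*k); cv2.line(a,(0,v),(6,v),(0,255,255),1)
        if i%20==0: cv2.putText(a,str(i),(8,v+4),0,.35,(0,255,255),1)
    cv2.imwrite('pics/%s.png'%out,a)
crop('scene',150,145,175,131,4.55,'c1')
crop('side',200,110,150,205,2.9,'c2')
E
```

```text
(no output)
```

View pics/c1.png

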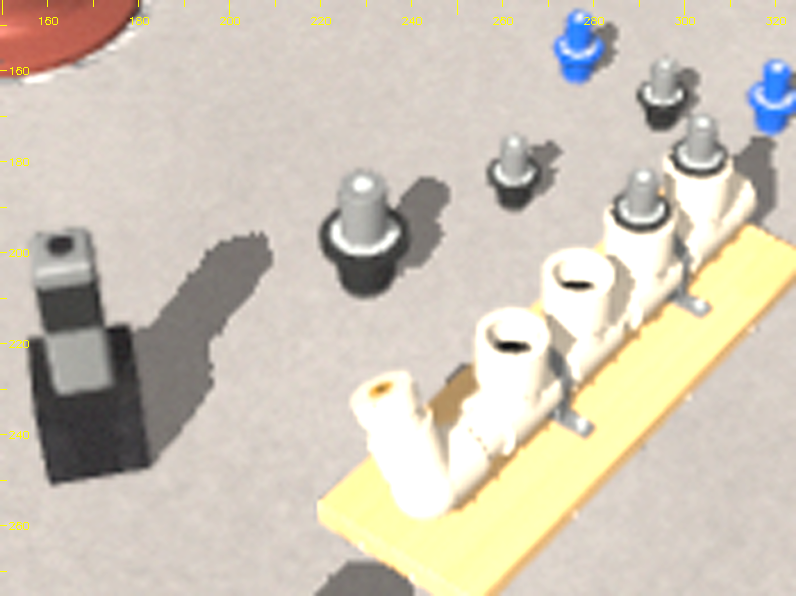

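View pics/c2.png

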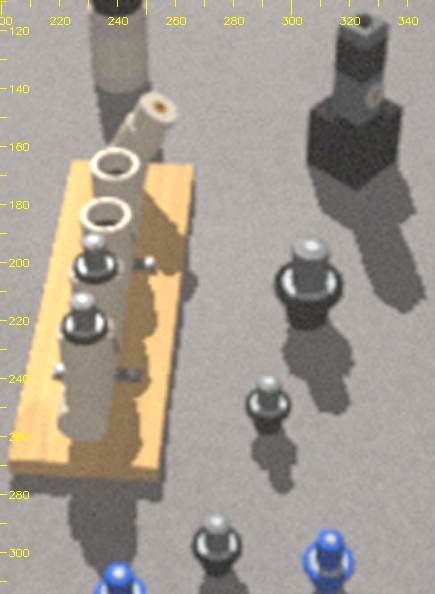

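c1 and c2 confirm two spare black plugs. In c1 they are at knob/flange (514,140)/(514,173) and (664,65)/(663,97); the blue ones are clearly different. Open rims are at c1 (513,342) and (578,278), the port bush at (381,388), and the tester's top button at (61,244). Next I fit the poses.

```bash
cat > fit.py <<'E'
from h import *
from scipy.optimize import least_squares
A=lambda u,v:('scene',(150+u/4.55-.5,145+v/4.55-.5))
B=lambda u,v:('side',(200+u/2.9-.5,110+v/2.9-.5))
pts={'o2':(A(578,278),B(106,213)),'o3':(A(513,342),B(115,163)),'p1':(A(641,206),B(95.5,265)),'p0':(A(699,153),B(84.5,323)),
'cflange':(A(514,173),B(268,404)),'dflange':(A(663,97),B(217,545)),'face':(A(381,388),B(159,107)),'ttop':(A(61,244),B(365,20))}
for k,o in pts.items():
    P=tri(o); print(k,P.round(4),[(proj(f,P)[0]-p).round(1).tolist() for f,p in o])
def man(q,i): # outlet i
    y=-(i-1.5)*.066+q[3]; c,s=np.cos(q[2]),np.sin(q[2]); return np.array([q[0]-s*y,q[1]+c*y])
def res(q):
    q=np.append(q,0); r=[]
    for n,i,z in(('p0',0,.115),('p1',1,.115),('o2',2,.11),('o3',3,.11)):
        for f,p in pts[n]: r+=list(proj(f,[*man(q,i),z])[0]-p)
    return np.array(r)
s=least_squares(res,[.65,0,0]); print('man',s.x,s.fun.round(1))
q=np.append(s.x,0)
for i in range(4): print(i,man(q,i).round(4))
for n in('cflange','dflange'):
    def r2(x): return np.concatenate([proj(f,[x[0],x[1],.027])[0]-p for f,p in pts[n]])
    t=least_squares(r2,tri(pts[n])[:2]); print(n,t.x.round(4),t.fun.round(1))
E
python3 fit.py
```

```text
o2 [ 0.6108 -0.012   0.1096] [[-0.6, -0.2], [-0.7, 0.3]]
o3 [ 0.6185 -0.0779  0.1088] [[-0.8, -0.3], [-0.8, 0.3]]
p1 [0.6018 0.0576 0.1171] [[-0.2, -0.1], [-0.3, 0.1]]
p0 [0.5953 0.122  0.1173] [[-0.3, -0.1], [-0.3, 0.1]]
cflange [0.4532 0.1019 0.0273] [[-0.4, -0.2], [-0.5, 0.2]]
dflange [0.4711 0.2418 0.0254] [[-0.4, -0.2], [-0.7, 0.3]]
face [ 0.5941 -0.1589  0.1127] [[-0.3, -0.1], [-0.3, 0.1]]
ttop [ 0.4198 -0.2445  0.1686] [[-0.7, -0.5], [-0.7, 0.5]]
man [0.60650566 0.0221376  0.11516192] [-0.7  0.7 -0.1  0.3 -0.6  1.1 -0.3 -0.1 -0.4 -0.7 -0.6  0.6 -0.5 -1.1
 -0.8  0.4]
0 [0.5951 0.1205]
1 [0.6027 0.0549]
2 [ 0.6103 -0.0106]
3 [ 0.6179 -0.0762]
cflange [0.4529 0.1016] [-0.5 -0.1 -0.3  0.2]
dflange [0.4706 0.242 ] [-0.5 -0.6 -0.4 -0.1]
```

```bash
cat >> h.py <<'E'
def best(p,yaw):
    j0=np.array(manip.state()['joint_pos']); o=[]
    for y in (yaw,yaw+np.pi):
        j=manip.ik(p,down(y))
        if j is not None: o.append((np.abs(np.array(j)-j0).max(),y))
    return down(min(o)[1])
YM=.115
def pick(x,y,yaw):
    q=best([x,y,.12],yaw); manip.goto([x,y,.12],q); manip.servo_line([x,y,.048],rate=.15); jaws.grab(40); 
    st=manip.state(); print('w',st['width'],st['finger_force'],st['time'],'tcp',st['ee_pos'])
    manip.servo_line([x,y,.21],rate=.25)
def place(x,y,dz=-.003):
    q=best([x,y,.21],YM+np.pi/2); manip.goto([x,y,.21],q); manip.servo_line([x,y,.165],rate=.2)
    manip.servo_line([x,y,.136+dz],rate=.06); st=manip.state(); print('F',np.round(st['ft_force'],1),st['ee_pos'],st['time'],st['width'])
E
python3 - <<'E'
from h import *
from fit import A,B
for n,o in (('big',(A(364,228),B(308,283))),('blue1',(A(578,50),B(328,560))),('blue2',(A(772,97),B(119,590)))): print(n,tri(o))
pick(.4530,.1018,np.pi/2)
place(.6103,-.0112)
snap('side','s1');snap('scene','s1b');snap('wrist','s1w')
a=cv2.imread('pics/s1.png')[90:230,180:300];b=cv2.imread('pics/s1b.png')[150:290,210:330]
cv2.imwrite('pics/v1.png',cv2.resize(np.hstack([a,b]),None,fx=3.3,fy=3.3,interpolation=cv2.INTER_CUBIC))
E
```

```text
o2 [ 0.6108 -0.012   0.1096] [[-0.6, -0.2], [-0.7, 0.3]]
o3 [ 0.6185 -0.0779  0.1088] [[-0.8, -0.3], [-0.8, 0.3]]
p1 [0.6018 0.0576 0.1171] [[-0.2, -0.1], [-0.3, 0.1]]
p0 [0.5953 0.122  0.1173] [[-0.3, -0.1], [-0.3, 0.1]]
cflange [0.4532 0.1019 0.0273] [[-0.4, -0.2], [-0.5, 0.2]]
dflange [0.4711 0.2418 0.0254] [[-0.4, -0.2], [-0.7, 0.3]]
face [ 0.5941 -0.1589  0.1127] [[-0.3, -0.1], [-0.3, 0.1]]
ttop [ 0.4198 -0.2445  0.1686] [[-0.7, -0.5], [-0.7, 0.5]]
man [0.60650566 0.0221376  0.11516192] [-0.7  0.7 -0.1  0.3 -0.6  1.1 -0.3 -0.1 -0.4 -0.7 -0.6  0.6 -0.5 -1.1
 -0.8  0.4]
0 [0.5951 0.1205]
1 [0.6027 0.0549]
2 [ 0.6103 -0.0106]
3 [ 0.6179 -0.0762]
cflange [0.4529 0.1016] [-0.5 -0.1 -0.3  0.2]
dflange [0.4706 0.242 ] [-0.5 -0.6 -0.4 -0.1]
big [ 0.43623003 -0.02391924  0.04591522]
blue1 [0.38893348 0.24006779 0.02569018]
blue2 [0.53246675 0.29434389 0.02935004]
w 0.018736446505937348 38.93670380115509 3.6333 tcp [0.45303238 0.10186235 0.04836811]
F [-18.5   4.   54.2] [ 0.61041959 -0.01095179  0.14364674] 6.2833 0.01858834254702852
```

View pics/v1.png

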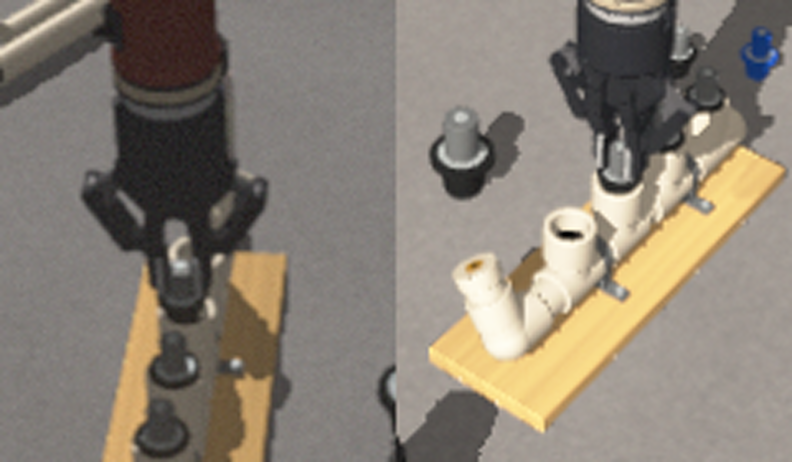

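The plug is in outlet 2 but jammed about 7 mm high, and the wall pushes it in -x. I'll shift along that force and retry.

```bash
cat >> h.py <<'E'
def comply(x,y,z=.134,n=7):
    for i in range(n):
        manip.servo_line([x,y,z],rate=.06); st=manip.state(); F=np.array(st['ft_force'])
        print('F',F.round(1),np.round(st['ee_pos'],4),round(x,4),round(y,4),round(st['time'],2),round(st['width'],4))
        if st['ee_pos'][2]<.1375: return x,y
        manip.servo_line([x,y,.146],rate=.1); n2=np.hypot(F[0],F[1])
        if n2>1: s=min(.0012,.0002*n2); x+=s*F[0]/n2; y+=s*F[1]/n2
    return x,y
E
python3 - <<'E'
from h import *
manip.servo_line([.6103,-.0112,.150],rate=.1); print(manip.state()['ft_force'])
comply(.6085,-.0108,n=4)
E
```

```text
[ 0.18374177  0.02427969 -0.81099895]
F [-13.8   2.8  44.8] [ 0.6103 -0.0111  0.1419] 0.6085 -0.0108 7.17 0.0187
F [2.3 0.6 2.4] [ 0.6082 -0.0104  0.1328] 0.6073 -0.0106 7.78 0.0184
```

```bash
python3 - <<'E'
from h import *
manip.servo_line([.6073,-.0106,.129],rate=.06); st=manip.state(); print(np.round(st['ft_force'],1),st['ee_pos'],st['width'])
jaws.release(); st=manip.state(); print(np.round(st['ft_force'],1),st['ee_pos'],st['time'])
manip.servo_line([.6073,-.0106,.20],rate=.25)
pick(.4708,.2420,0.0)
snap('side','s2');snap('scene','s2b')
a=cv2.imread('pics/s2.png')[120:220,200:280];b=cv2.imread('pics/s2b.png')[180:280,215:325]
cv2.imwrite('pics/v2.png',cv2.resize(np.hstack([a,b]),None,fx=4.2,fy=4.2,interpolation=cv2.INTER_CUBIC))
E
```

```text
[-5.6  0.5 23.7] [ 0.60822763 -0.01073357  0.1325605 ] 0.018439845998170983
[0.  0.  0.2] [ 0.60703843 -0.01061828  0.12851202] 8.6917
w 0.018811140482522914 39.00396645069122 11.5167 tcp [0.47101849 0.24215813 0.0484421 ]
```

View pics/v2.png

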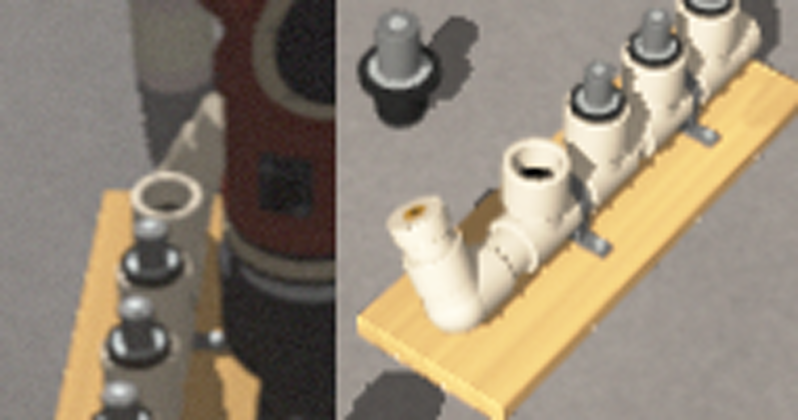

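v2 shows outlet 2's plug flush like its neighbours, and only outlet 3 is open. Next plug d, using the learned -2.5 mm x offset.

```bash
python3 - <<'E'
from h import *
x,y=.6152,-.0762
q=best([x,y,.21],YM+np.pi/2); manip.goto([x,y,.21],q); manip.servo_line([x,y,.165],rate=.25)
x,y=comply(x,y,.132,6); manip.servo_line([x,y,.129],rate=.06); st=manip.state(); print(np.round(st['ft_force'],1),st['ee_pos'])
jaws.release(); manip.servo_line([x,y,.22],rate=.25)
# look at port + tester with wrist camera from above
xt,yt=.50,-.22
manip.goto([xt,yt,.30],best([xt,yt,.30],0.)); snap('wrist','w3'); print(manip.state()['time'])
snap('side','s3');snap('scene','s3b')
a=cv2.imread('pics/s3.png')[100:200,200:280];b=cv2.imread('pics/s3b.png')[180:280,215:325]
cv2.imwrite('pics/v3.png',np.vstack([cv2.resize(np.hstack([a,b]),(512,270)),cv2.resize(cv2.imread('pics/w3.png'),(512,384))])[:600])
c=cv2.resize(np.hstack([a,b]),(400,210)); w=cv2.resize(cv2.imread('pics/w3.png'),(780,585)); cv2.imwrite('pics/v3.png',w); cv2.imwrite('pics/v3b.png',c)
E
```

```text
F [-5.1  0.4 18.1] [ 0.616  -0.0769  0.1356] 0.6152 -0.0762 14.77 0.0187
[-8.9  3.1 30.2] [ 0.6160653  -0.07691555  0.13548563]
17.325
```

View pics/v3.png

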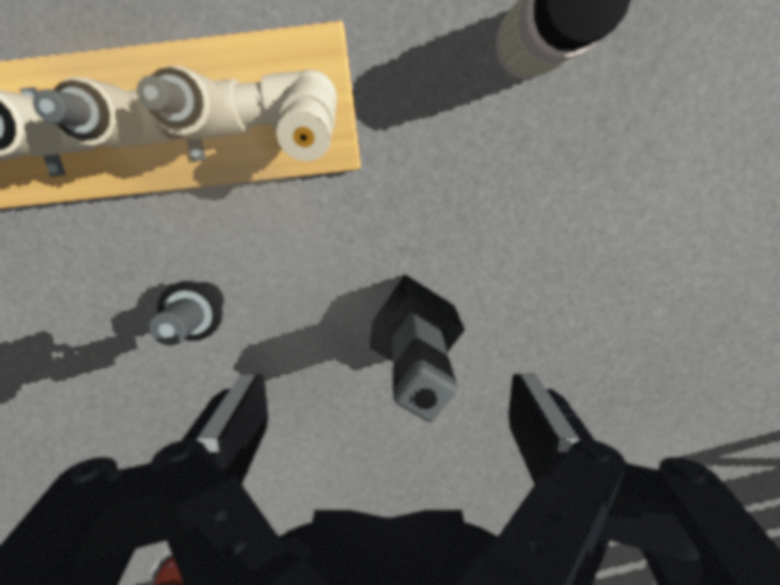

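v3 shows both outlets plugged, the port face at (303,136) and the tester top at (425,390), turned diagonally. I'll enlarge these for yaw and position.

```bash
python3 - <<'E'
import cv2,numpy as np
w=cv2.imread('pics/w3.png')
def cr(x,y,s,k):
    a=cv2.convertScaleAbs(cv2.resize(w[y:y+s,x:x+s],None,fx=k,fy=k,interpolation=cv2.INTER_CUBIC),alpha=1.4,beta=20)
    return a
a=cr(230,175,110,5); b=cr(160,30,84,2.9)
s=cv2.imread('pics/s3.png')[100:220,200:280]; s=cv2.resize(s,None,fx=2.5,fy=2.5,interpolation=cv2.INTER_CUBIC)
c=np.zeros((550,244,3),np.uint8); c[:b.shape[0],:b.shape[1]]=b[:,:244]; c[246:546,:200]=s
cv2.imwrite('pics/v4.png',np.hstack([a,c]))
E
```

```text
(no output)
```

View pics/v4.png

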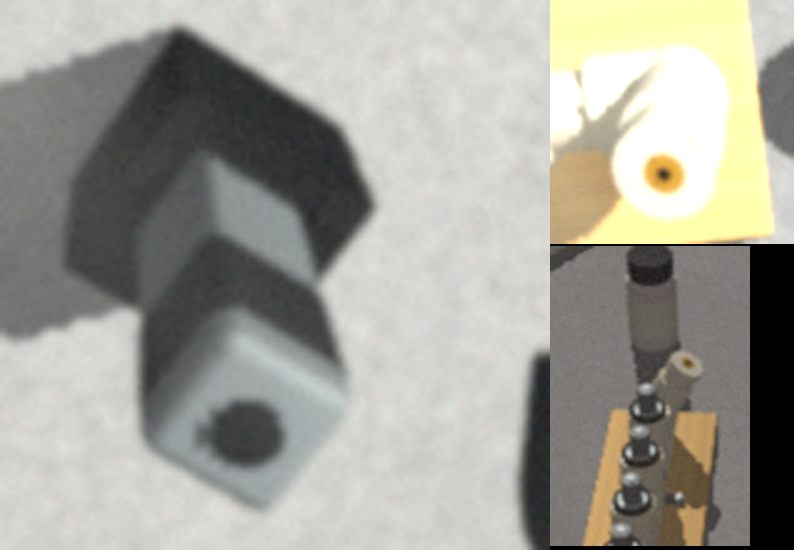

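All four plugs look flush. Next I fit the tester and the port lean from all views.

```bash
cat > fit2.py <<'E'
from h import *
from scipy.optimize import least_squares
A=lambda u,v:('scene',(150+u/4.55-.5,145+v/4.55-.5))
B=lambda u,v:('side',(200+u/2.9-.5,110+v/2.9-.5))
W=lambda u,v:('w3',(230+u/5-.5,175+v/5-.5))
face=[A(381,388),B(159,107),('w3',(160+113/2.9-.5,30+174/2.9-.5))]
but=[A(61,244),B(365,20),W(247,430)]
for n,o in(('face',face),('btn',but)):
    P=tri(o); print(n,P.round(4),[(proj(f,P)[0]-p).round(1).tolist() for f,p in o])
cs=[W(230,318),W(345,405),W(265,508),W(148,435)]
C=np.array([onz(f,p,.165) for f,p in cs])[:,:2]; print('top c',C.mean(0),'edges',[(np.linalg.norm(d).round(4),np.degrees(np.arctan2(d[1],d[0])).round(1)) for d in np.roll(C,-1,0)-C])
# cradle top corners z=.066
cs=[W(180,28),W(373,207),W(67,265)]
cs=[W(180,28),W(340,128),W(72,185)]
C=np.array([onz(f,p,.066) for f,p in cs])[:,:2]; print('cradle66',C.round(4),[(np.linalg.norm(d).round(4),np.degrees(np.arctan2(d[1],d[0])).round(1)) for d in (C[1]-C[0],C[2]-C[0])])
print('cradle mid',((C[1]+C[2])/2).round(4), 'outlet3 knob')
# outlets from wrist: knob tops z=.141 of outlet 3,2
for n,p in(('o3',(155,88)),('o2',(50,104))): print(n,onz('w3',(p[0]/1.5234-.5,p[1]/1.5234-.5),.141).round(4))
def F(q): # x,y offset of man, lean
    yaw=.115; o=np.array([.6065+q[0]+np.sin(yaw)*.181,.0221+q[1]-np.cos(yaw)*.181,.05])
    return o+.068*np.array([-np.sin(q[2])*np.cos(yaw),-np.sin(q[2])*np.sin(yaw),np.cos(q[2])])
r=lambda q:np.concatenate([np.concatenate([proj(f,F(q))[0]-p for f,p in face]),(q[:2]-[-.002,0])/.0015])
s=least_squares(r,[0,0,.4]); print(s.x,np.degrees(s.x[2]),F(s.x),s.fun.round(2))
E
python3 fit2.py
```

```text
face [ 0.5936 -0.1596  0.1123] [[-0.6, 0.0], [-0.1, 0.1], [-0.9, -1.0]]
btn [ 0.4206 -0.2451  0.1682] [[-0.7, -0.1], [-1.0, 0.5], [-0.4, 1.4]]
top c [ 0.42323225 -0.24574079] edges [(np.float64(0.0322), np.float64(-129.4)), (np.float64(0.0302), np.float64(147.9)), (np.float64(0.0314), np.float64(54.7)), (np.float64(0.0326), np.float64(-31.0))]
cradle66 [[ 0.481  -0.2343]
 [ 0.4527 -0.2785]
 [ 0.4357 -0.205 ]] [(np.float64(0.0525), np.float64(-122.6)), (np.float64(0.054), np.float64(147.2))]
cradle mid [ 0.4442 -0.2417] outlet3 knob
o3 [ 0.6192 -0.0784  0.141 ]
o2 [ 0.61  -0.013  0.141]
[-0.00254691  0.00099195  0.48509985] 27.794173833570532 [ 0.5932235  -0.16035092  0.11015473] [-0.9   0.65  0.17  0.6   0.2  -0.45 -0.36  0.66]
```

```bash
cat >> h.py <<'E'
FACE=np.array([.5932,-.1602,.1105]); LEAN=np.radians(27.5); LG=.130
def tilt(yaw,lean=LEAN):
    ax=np.array([np.sin(YM),-np.cos(YM),0])
    Rt=R.from_rotvec(ax*lean); return (Rt*R.from_quat(down(yaw))).as_quat(), Rt.as_matrix()[:,2]
E
python3 - <<'E'
from h import *
_,n=tilt(0); print('n',n)
st=manip.state(); print(st['joint_pos'])
for y in np.arange(-np.pi,np.pi,np.pi/8):
    q,_=tilt(y); js=[manip.ik(FACE+n*d,q) for d in (LG-.004,LG+.08)]
    if all(j is not None for j in js): print(round(y,2),np.round(js[0],2))
for y in np.array([0,1,2,3])*np.pi/2-.58:
    js=[manip.ik([.4212,-.2453,z],down(y)) for z in(.135,.28)]; print(round(y,2),[None if j is None else np.round(j,2) for j in js])
E
```

```text
n [-0.45869866 -0.05298412  0.88701083]
[-0.19959729  0.53601608  0.92619259  1.66678148 -0.45839163  1.17396938
 -0.72632287]
-3.14 [ 1.03  0.54 -0.96  2.05  0.79  0.38  1.13]
-2.75 [-0.35  0.62  1.13  2.09 -1.35  0.88 -2.72]
-2.36 [-0.35  0.62  1.13  2.09 -1.35  0.88 -2.32]
-1.96 [-0.35  0.62  1.13  2.09 -1.35  0.88 -1.93]
-1.57 [-0.32  0.58  1.06  2.09 -1.33  0.82 -1.56]
-1.18 [-0.26  0.53  0.95  2.09 -1.28  0.74 -1.2 ]
-0.79 [-0.18  0.48  0.8   2.09 -1.23  0.65 -0.86]
-0.39 [-0.09  0.45  0.66  2.08 -1.16  0.57 -0.53]
0.0 [ 0.01  0.42  0.51  2.08 -1.09  0.51 -0.2 ]
0.39 [ 0.12  0.4   0.35  2.08 -1.    0.45  0.1 ]
0.79 [ 0.23  0.39  0.2   2.07 -0.89  0.39  0.39]
1.18 [ 0.31  0.38  0.09  2.07 -0.81  0.36  0.71]
1.57 [ 0.39  0.38 -0.02  2.07 -0.7   0.33  1.  ]
1.96 [ 0.49  0.39 -0.16  2.07 -0.53  0.3   1.23]
2.36 [ 0.57  0.39 -0.26  2.07 -0.4   0.28  1.5 ]
2.75 [ 0.65  0.4  -0.37  2.06 -0.23  0.27  1.72]
-0.58 [array([-0.07,  0.69,  0.88,  2.03, -0.76,  0.79, -0.88]), array([-0.24,  0.52,  1.11,  1.85, -0.52,  1.1 , -1.08])]
0.99 [array([ 0.14,  0.58,  0.51,  2.02, -0.46,  0.65,  0.37]), array([ 0.01,  0.38,  0.67,  1.85, -0.28,  1.01,  0.21])]
2.56 [array([ 0.38,  0.53,  0.14,  2.02, -0.13,  0.6 ,  1.6 ]), array([ 0.29,  0.34,  0.26,  1.84, -0.1 ,  0.98,  1.58])]
4.13 [array([-0.22,  0.9 ,  1.26,  2.03, -1.02,  1.06, -2.17]), array([-0.25,  0.53,  1.14,  1.85, -0.54,  1.11, -2.63])]
```

```bash
python3 - <<'E'
from h import *
x,y=.4212,-.2453
def go(x,y,yaw,N):
    manip.goto([x,y,.20],down(yaw)); manip.servo_line([x,y,.135],rate=.12); jaws.grab(N); manip.pause(.2)
    st=manip.state(); e=np.array(st['ee_pos'])-[x,y,.135]; print('shift',e.round(4),'F',np.round(st['ft_force'],1),'w',st['width'],st['time']); return e,st
e,st=go(x,y,-.58,30)
u=np.array([np.sin(-.58),-np.cos(-.58)]); 
jaws.release(); manip.servo_line([x,y,.20],rate=.2)
s=e[:2]@u; x+=s*u[0]; y+=s*u[1]; print('corr',s,x,y)
e,st=go(x,y,.99,60)
manip.servo_line([x,y,.25],rate=.2); st=manip.state(); print(st['time'],st['width'],np.round(st['ft_force'],2))
E
```

```text
shift [ 0.0001 -0.0005  0.0004] F [-1.9 -0.5  5.2] w 0.035360252201054584 19.4083
corr 0.00037825145023112785 0.4209927091511471 -0.24561639321039458
shift [-0.0004  0.0003  0.0005] F [-1.9  1.3  6.3] w 0.03562378827545783 22.95
23.675 0.03557857645194849 [ 0.18 -0.4  -3.46]
```

```bash
python3 - <<'E'
from h import *
q,n=tilt(.99)
manip.goto(FACE+n*(LG+.07),q); manip.servo_line(FACE+n*(LG+.02),rate=.12); manip.pause(.2)
st=manip.state(); print(st['time'],np.array(st['ee_pos'])-FACE-n*(LG+.02),np.round(st['ft_force'],2))
snap('side','s5');snap('scene','s5b')
L=FACE+n*.02; print('pred lip',proj('s5',L),proj('s5b',L),'face',proj('s5',FACE),proj('s5b',FACE))
pa=proj('s5',L)[0].astype(int)-[35,50]; pb=proj('s5b',L)[0].astype(int)-[35,50]; print(pa,pb)
ims=[cv2.resize(cv2.imread('pics/%s.png'%f)[p[1]:p[1]+90,p[0]:p[0]+66],None,fx=6,fy=6,interpolation=cv2.INTER_CUBIC) for f,p in(('s5',pa),('s5b',pb))]
cv2.imwrite('pics/v5.png',cv2.convertScaleAbs(np.hstack(ims),alpha=1.3,beta=15))
E
```

```text
24.975 [ 8.35863877e-05 -4.45268631e-04  7.95729580e-04] [ 0.42  0.86 -2.85]
pred lip [[257.8219083  141.70076331]] [[229.38423798 223.93307311]] face [[254.49503882 146.9309802 ]] [[232.37238752 230.29344051]]
[222  91] [194 173]
```

View pics/v5.png

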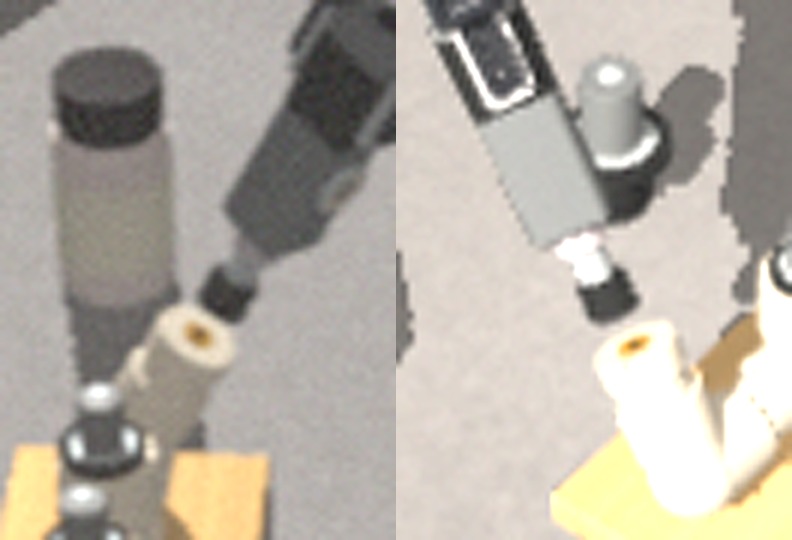

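Lip and face match the predictions to within about 1 px. The stub looks slightly less tilted than the tester, so I'll check the projected angles against lean.

```bash
python3 - <<'E'
from h import *
for l in (20,23,26,29,32):
    _,n=tilt(0,np.radians(l)); r=[]
    for f in('s5','s5b'):
        for a,b in((FACE-n*.045,FACE),(FACE+n*.05,FACE+n*.12)):
            p,q=proj(f,np.array([a,b])); d=q-p; r.append(np.degrees(np.arctan2(d[0],-d[1])).round(1))
    print(l,r)
f=lambda n,p:p
_,n=tilt(0); print([ (proj(s,FACE-n*k)[0]-o).round(1)*6 for s,o in(('s5',[222,91]),('s5b',[194,173])) for k in(.068,.05,.02)])
a=[cv2.imread('pics/s5.png')[130:186,222:272],cv2.imread('pics/s5b.png')[210:266,215:265]]
cv2.imwrite('pics/v6.png',cv2.convertScaleAbs(np.hstack([cv2.resize(a[0],None,fx=8,fy=8,interpolation=cv2.INTER_CUBIC)*1.0,cv2.resize(a[1],None,fx=8,fy=8,interpolation=cv2.INTER_CUBIC)*.8])))
E
```

```text
20 [np.float64(23.4), np.float64(23.4), np.float64(-20.1), np.float64(-20.0)]
23 [np.float64(27.1), np.float64(27.0), np.float64(-22.2), np.float64(-22.1)]
26 [np.float64(30.7), np.float64(30.7), np.float64(-24.2), np.float64(-24.1)]
29 [np.float64(34.2), np.float64(34.2), np.float64(-26.2), np.float64(-26.0)]
32 [np.float64(37.7), np.float64(37.7), np.float64(-28.0), np.float64(-27.8)]
[array([130.2, 438. ]), array([147. , 411.6]), array([175.2, 366.6]), array([289.2, 469.2]), array([274.2, 436.8]), array([247.8, 381.6])]
```

View pics/v6.png

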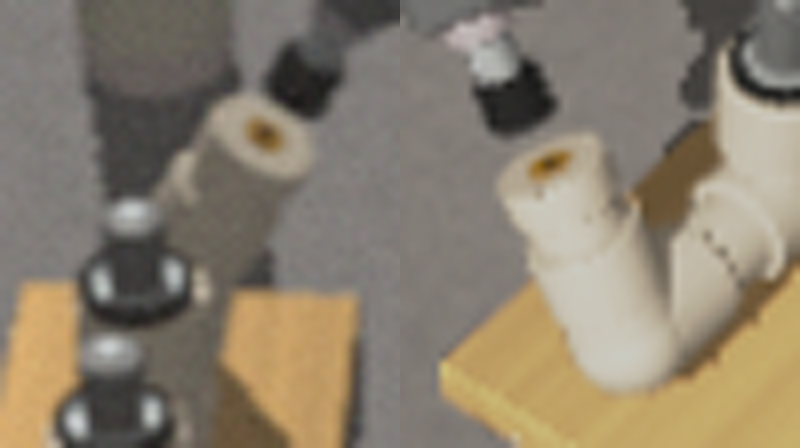

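The stub's edges give about 25–27° lean, so I'll use 26°, then approach in steps on force.

```bash
python3 - <<'E'
from h import *
q,n=tilt(.99,np.radians(26))
manip.servo_line(FACE+n*(LG+.015),q,rate=.05); manip.pause(.5)
F0=np.mean([(manip.pause(.05),manip.state()['ft_force'])[1] for _ in range(5)],0); print(F0)
d=.006
while d>-.012:
    manip.servo_line(FACE+n*(LG+d),rate=.03); manip.pause(.3)
    st=manip.state(); dF=np.array(st['ft_force'])-F0; f=dF@n
    print(round(d,4),round(f,2),dF.round(2),((np.array(st['ee_pos'])-FACE)@n-LG).round(4),round(st['time'],1))
    if f>2.6: break
    d-=.001 if f>.4 else .0015
snap('side','s7');snap('scene','s7b')
a=[cv2.imread('pics/s7.png')[120:176,222:272],cv2.imread('pics/s7b.png')[200:256,215:265]]
cv2.imwrite('pics/v7.png',np.hstack([cv2.resize(i,None,fx=8,fy=8,interpolation=cv2.INTER_CUBIC) for i in a]))
E
```

```text
[ 0.21542842 -0.27185998 -2.41549358]
0.006 -0.55 [ 0.28  0.24 -0.46] 0.0061 26.9
0.0045 -0.02 [-0.22  0.72 -0.09] 0.0045 27.4
0.003 -0.63 [-0.47  0.33 -0.91] 0.003 27.9
0.0015 -0.14 [-0.59  0.53 -0.41] 0.0015 28.5
0.0 1.13 [-0.97 -0.09  0.78] 0.0001 29.1
-0.001 1.72 [-0.41  0.08  1.72] -0.001 29.6
-0.002 2.63 [-1.58  0.88  2.21] -0.002 30.1
```

View pics/v7.png

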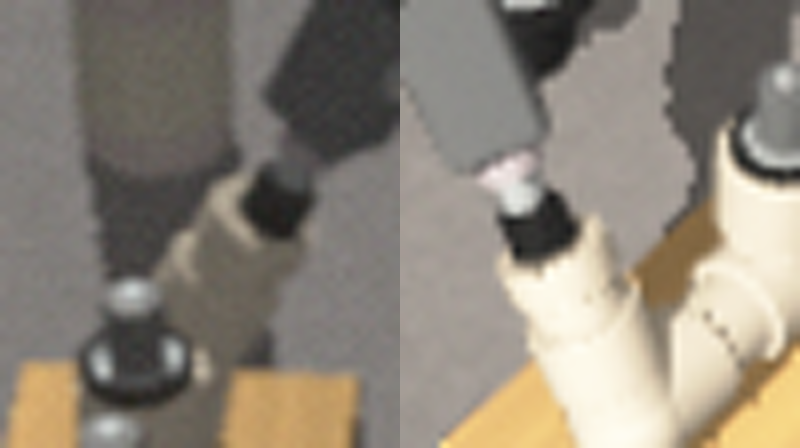

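v7 shows the cup on the face with its lip about 1 px (2 mm) to the robot side in both views. I'll back off, shift 1.5 mm in-plane and press again with averaged force.

```bash
python3 - <<'E'
from h import *
q,n=tilt(.99,np.radians(26)); t=np.array([np.cos(YM),np.sin(YM),0]); t-=n*(t@n); t/=np.linalg.norm(t)
G=FACE+t*.0015
def f(): return np.mean([(manip.pause(.05),manip.state()['ft_force'])[1] for _ in range(12)],0)
manip.servo_line(FACE+n*(LG+.009),q,rate=.05); manip.servo_line(G+n*(LG+.008),q,rate=.05); manip.pause(.5); F0=f(); print(F0)
for d in(-.001,-.002,-.003,-.004):
    manip.servo_line(G+n*(LG+d),rate=.03); manip.pause(.4); dF=f()-F0; st=manip.state(); print(d,dF.round(2),(dF@n).round(2),round(st['time'],1))
    if dF@n>2.5: break
manip.pause(.8); print((f()-F0)@n,st['finger_force'],st['width'],np.abs(st['qvel']).max())
snap('side','s8');snap('scene','s8b')
a=[cv2.imread('pics/s8.png')[120:220,205:285],cv2.imread('pics/s8b.png')[165:265,215:325]]
cv2.imwrite('pics/v8.png',np.hstack([cv2.resize(i,None,fx=4.2,fy=4.2,interpolation=cv2.INTER_CUBIC) for i in a]))
E
```

```text
[ 0.11209636  0.08712295 -2.19932704]
-0.001 [ 0.3  -0.49  1.52] 1.26 33.4
-0.002 [-0.28 -0.79  1.93] 1.9 34.7
-0.003 [-0.57 -0.77  2.42] 2.46 35.9
-0.004 [-0.82 -0.88  2.73] 2.85 37.2
2.7939240341063423 60.49219608306885 0.03533396749140326 0.0022591290328241587
```

View pics/v8.png

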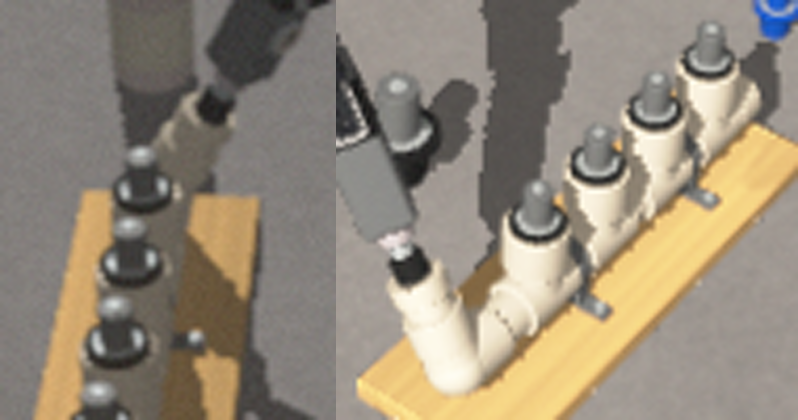

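v8 shows all four plugs flush and the cup centred and square on the port, pressing with about 2.8 N. I'm handing the job in.

```bash
python3 -c "
from h import *
print(order.finish_job())"
```

```text
the job is handed in; nothing more can be done
None
```

The job is handed in, but no verdict came back: in the last pictures all four outlets are plugged flush and the tester is held on the test port, pressing at about 2.8 N and looking centred and square, at about 38 s of the 69 s allowed.

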